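# Put the microscope's loose optics and oil bottle back in their trays

### The job

Sort the loose microscope parts on the mat: stand the two eyepieces in the two-bay tray, one in each bay; the two objectives in the empty end bays of the three-bay tray, one in each, beside the objective already stored there; and the small oil bottle in the round steel dish. Everything must stand upright on the floor of its bay or dish; set the things down gently without dropping them or knocking them over, and do not disturb the stored objective or the petri dish.

Things in the scene. Friction and masses are not known exactly. Their poses are not given: they have to be found in the camera images.
- eyepiece_a_mid (a point): A microscope eyepiece standing upright, one of two alike: a round black head 40 mm across (37 mm just under the rim) with a glassy lens in its top, from 22 to 54 mm height (grip it there), over a bright steel tube 30 mm across and 22 mm high. The point is its centre, 27 mm above its foot; z is its axis, upward.
- eyepiece_b_mid (a point): A microscope eyepiece standing upright, one of two alike: a round black head 40 mm across (37 mm just under the rim) with a glassy lens in its top, from 22 to 54 mm height (grip it there), over a bright steel tube 30 mm across and 22 mm high. The point is its centre, 27 mm above its foot; z is its axis, upward.
- objective_long_mid (a point): The long microscope objective. It stands upright on its short brass mounting thread (20 mm across, 5 mm high): above that a knurled collar 28 mm across up to 22 mm height, then a straight bright barrel 25 mm across up to 44 mm (grip it there), then a nose tapering to 11 mm at the top, 56 mm above its foot. The point is its centre, 28 mm above its foot; z is its axis, upward.
- objective_short_mid (a point): The short microscope objective. It stands upright on its short brass mounting thread (20 mm across, 5 mm high): above that a knurled collar 28 mm across up to 20 mm height, then a straight bright barrel 25 mm across up to 36 mm (grip it there), then a nose tapering to 11 mm at the top, 46 mm above its foot. The point is its centre, 23 mm above its foot; z is its axis, upward.
- oil_bottle_mid (a point): A small brown bottle of immersion oil with a white paper band, standing upright: straight body 30 mm across up to 36 mm height, a shoulder, and a black cap 21 mm across from 43 to 56 mm with a small tip to 60 mm. The point is its centre, 30 mm above its foot; z is its axis, upward.
- eyepiece_tray: The eyepiece tray: a cream moulded plate 80 x 160 x 11 mm, fixed, with two square bays 56 x 56 mm sunk 6 mm into its top (bay floor 5 mm above the bench). Origin: centre of its underside, on the bench; y runs along its length, z up. The bay centres are at y = -39 and +39 mm, x = 0.
- objective_tray: The objective tray: a cream moulded plate 68 x 200 x 11 mm, fixed, with three square bays 46 x 46 mm in a row, sunk 6 mm into its top (bay floor 5 mm above the bench). Origin: centre of its underside, on the bench; y runs along its length, z up. The bay centres are at y = -66, 0 and +66 mm, x = 0; the middle one is taken, the end ones are empty.
- bottle_dish: A round shallow steel dish, fixed, 60 mm across and 10 mm high with a wall 3 mm thick; its inner floor is 3 mm above the bench and 52 mm across. Origin: centre of its underside, on the bench.
- objective_stored_mid (a point): The objective already put away, standing in the middle bay of the objective tray, loose; just like the long objective, 56 mm high and 28 mm across. The point is its centre, 28 mm above its foot. To be left alone.
- petri_dish: A covered petri dish, 64 mm across and 15 mm high, loose on the mat near the robot. Origin: centre of its underside. To be left alone.
Not all that is in view belongs to the job. What is shaped like the part that bears objective_long_mid but blue or pink is not meant.

How it is judged:
At the end, for the whole second after the job is handed in: Each eyepiece in its own bay, both loose objectives in the end bays, the stored one in the middle (centre within 14.5 mm of the bay's in x and y), oil bottle within 14 mm of the dish's centre; all standing on bay or dish floor (height within 3.5 mm), upright within 0.12 rad, at rest (((x of eyepiece_a_mid in the frame of eyepiece_tray between -0.0145 and 0.0145 m and y of eyepiece_a_mid in the frame of eyepiece_tray between 0.0245 and 0.0535 m and z of eyepiece_a_mid in the frame of eyepiece_tray between 0.0285 and 0.0355 m and angle between each of eyepiece_a_mid, eyepiece_b_mid's own z axis and vertical below 0.12 rad and linear speed of each of eyepiece_a, eyepiece_b below 0.02 m/s and x of eyepiece_b_mid in the frame of eyepiece_tray between -0.0145 and 0.0145 m and y of eyepiece_b_mid in the frame of eyepiece_tray between -0.0535 and -0.0245 m and z of eyepiece_b_mid in the frame of eyepiece_tray between 0.0285 and 0.0355 m) or (x of eyepiece_a_mid in the frame of eyepiece_tray between -0.0145 and 0.0145 m and y of eyepiece_a_mid in the frame of eyepiece_tray between -0.0535 and -0.0245 m and z of eyepiece_a_mid in the frame of eyepiece_tray between 0.0285 and 0.0355 m and angle between each of eyepiece_a_mid, eyepiece_b_mid's own z axis and vertical below 0.12 rad and linear speed of each of eyepiece_a, eyepiece_b below 0.02 m/s and x of eyepiece_b_mid in the frame of eyepiece_tray between -0.0145 and 0.0145 m and y of eyepiece_b_mid in the frame of eyepiece_tray between 0.0245 and 0.0535 m and z of eyepiece_b_mid in the frame of eyepiece_tray between 0.0285 and 0.0355 m)) and ((x of objective_long_mid in the frame of objective_tray between -0.0145 and 0.0145 m and y of objective_long_mid in the frame of objective_tray between 0.0515 and 0.0805 m and z of objective_long_mid in the frame of objective_tray between 0.0295 and 0.0365 m and angle between each of objective_long_mid, objective_short_mid's own z axis and vertical below 0.12 rad and linear speed of each of objective_long, objective_short below 0.02 m/s and x of objective_short_mid in the frame of objective_tray between -0.0145 and 0.0145 m and y of objective_short_mid in the frame of objective_tray between -0.0805 and -0.0515 m and z of objective_short_mid in the frame of objective_tray between 0.0245 and 0.0315 m) or (x of objective_long_mid in the frame of objective_tray between -0.0145 and 0.0145 m and y of objective_long_mid in the frame of objective_tray between -0.0805 and -0.0515 m and z of objective_long_mid in the frame of objective_tray between 0.0295 and 0.0365 m and angle between each of objective_long_mid, objective_short_mid's own z axis and vertical below 0.12 rad and linear speed of each of objective_long, objective_short below 0.02 m/s and x of objective_short_mid in the frame of objective_tray between -0.0145 and 0.0145 m and y of objective_short_mid in the frame of objective_tray between 0.0515 and 0.0805 m and z of objective_short_mid in the frame of objective_tray between 0.0245 and 0.0315 m)) and horizontal distance between oil_bottle_mid and bottle_dish below 0.014 m and z of oil_bottle_mid in the frame of bottle_dish between 0.0295 and 0.0365 m and angle between each of oil_bottle_mid, objective_stored_mid's own z axis and vertical below 0.12 rad and linear speed of each of oil_bottle, objective_stored below 0.02 m/s and x of objective_stored_mid in the frame of objective_tray between -0.0145 and 0.0145 m and y of objective_stored_mid in the frame of objective_tray between -0.0145 and 0.0145 m and z of objective_stored_mid in the frame of objective_tray between 0.0295 and 0.0365 m); the robot touches nothing.
It fails at once if one of the five things is dropped (falls some 2 cm or more: over 0.6 m/s out of the fingers) ((linear speed of eyepiece_a above 0.6 m/s and contact force between the fingers and eyepiece_a below 0.01 N) or (linear speed of eyepiece_b above 0.6 m/s and contact force between the fingers and eyepiece_b below 0.01 N) or (linear speed of objective_long above 0.6 m/s and contact force between the fingers and objective_long below 0.01 N) or (linear speed of objective_short above 0.6 m/s and contact force between the fingers and objective_short below 0.01 N) or (linear speed of oil_bottle above 0.6 m/s and contact force between the fingers and oil_bottle below 0.01 N)).
It fails at once if one of the five things is knocked over (tilted by more than 0.8 rad) (angle between any of eyepiece_a_mid, eyepiece_b_mid, objective_long_mid, objective_short_mid, oil_bottle_mid's own z axis and vertical above 0.8 rad).
It fails at once if the stored objective is shifted by more than 15 mm or tipped by more than 0.3 rad (distance of objective_stored_mid from where it was at the start of the episode above 0.015 m or angle between objective_stored_mid's own z axis and vertical above 0.3 rad).
It fails at once if the petri dish is shifted by more than 20 mm (distance of petri_dish from where it was at the start of the episode above 0.02 m).
It also fails if it takes over 112 s, if anything falls off the work surface, if the arm or the gripper's body presses on something with over 40 N, if the wrist force passes 120 N, or if a joint passes its speed limit or range.

### The arm

A 7-joint arm with a two-finger parallel gripper is mounted at the origin on the work surface. World frame = base frame: x ahead of the robot, y to its left, z up, the work surface at z = 0. Lengths are in m, angles in rad, forces in N, time in s.
With the tool pointing down it reaches from about 0.425 to 0.825 m from the base axis. Payload 3.6 kg.
Tool frame: the origin (TCP) lies where the fingers leave the gripper's body, on its centre line; the fingertips stand 73 mm ahead of it and the grasp point (between the pads) lies 54 mm ahead of it; x points along the fingers, y is the direction in which the jaws open and shut, and the axes are right-handed (so a half turn about x gives the same grasp; the last joint's range is limited). The gripper opens to 85 mm and grips with 20 to 120 N. Pads are 22 mm wide; open, the fingers measure 114 mm over their backs; the gripper's body (76 mm by 85 mm) begins 54 mm behind the grasp point. The pads swing forward as they close: fully open they stand 13 mm farther back than shut.
Start: joints at [-1.319, 0.615, -0.013, 1.423, 0.008, 1.103, -0.04], TCP at [0.178, 0.625, 0.304] pointing down, gripper open.
Joint ranges: [-3.12, 3.12], [-0.3, 2.06], [-1.34, 1.32], [0.26, 2.42], [-1.36, 4.5], [0.01, 1.98], [-2.84, 2.84]. Speed limits (rad/s): [2.79, 2.79, 3.14, 3.14, 3.14, 3.14, 3.14].

### API

Orientations are given as a unit quaternion [x, y, z, w].
In Python, from station import arm, snapshot, camera_info, ticket gives the robot as it stands. Calls block until the motion is done:
- arm.movep(position, orientation): joint-space move of the TCP to a pose.
- arm.line_to(position, velocity=0.15, ori=None): straight line of the TCP; ori=None keeps the orientation; velocity is the mean speed in m/s.
- arm.move_j(angles): joint-space move.
- arm.move_gripper(opening, effort=None): opening from 0.0 (shut) to 1.0 (fully open); effort is the grip in N (None keeps the last); returns when the fingers have stopped.
- arm.pause(seconds).
- arm.ik(position, orientation): joint angles nearest the present ones, or None.
- snapshot(name): name is "side" or "top" or "wrist"; returns the picture (400x640x3 uint8, blue, green, red); there is no depth.
- camera_info(name): a dict with "fx", "fy", "cx", "cy" (pixels), "R" (3x3) and "t" (3): a world point X has camera coordinates R X + t; the wrist camera has in their place "T_tool_cam" (4x4, takes a point from camera to tool coordinates, whose origin is the TCP and whose axes are the tool frame's). Camera axes: x right, y down, z forward; pixel columns grow to the right and rows downward; lengths in m; the calibration is good to about 2 mm. A picture is of the moment at which its call begins: read the wrist's pose just before it. camera_info takes no time and is no camera call.
A pose or a line that the arm cannot do raises arm.MotionError and nothing moves.
- ticket.finish_job(): hands the job in, once; it reports no verdict.
Readings, each from a call of its own:
- arm.read_time(): time.
- arm.read_joint_positions(): joint angles.
- arm.read_dq(): joint speeds.
- arm.read_effort(): joint torques, N m.
- arm.read_tool_pos(): TCP position.
- arm.read_eef_rot(): TCP orientation.
- arm.read_ft_force(): force on the tool from outside, world axes, zero at the start.
- arm.read_wrist_torque(): the same for the moment, N m.
- arm.read_opening(): opening from 0.0 (shut) to 1.0 (fully open).
Only numpy, scipy, OpenCV 4.12 (cv2) and the standard library are available. Lean on these libraries where they do the work, as an engineer would, in place of code of your own. Each camera call takes 0.05 s, during which the arm holds its last target.

## Working session

There is one attempt and no reset: what is moved stays moved. The work goes in short steps, each a Python script; the robot and the scene stay as the last script left them, time stands still between calls to the robot, and variables do not carry over. Pictures are saved under pics/ and viewed, and the job is handed in when it is done.

```bash
ls; mkdir -p pics
python3 - <<'E'
from station import arm, snapshot, camera_info
import cv2,numpy as np
for n in("side","top","wrist"):
    cv2.imwrite(f"pics/{n}0.png",snapshot(n)); i=camera_info(n); print(n,{k:np.round(v,4).tolist() for k,v in i.items()})
print(arm.read_time(),arm.read_tool_pos(),arm.read_eef_rot())
E
```

```text
pics
side {'fx': 463.1321, 'fy': 463.1321, 'cx': 319.6062, 'cy': 197.7753, 'R': [[0.9478, -0.3188, -0.0089], [-0.2402, -0.6953, -0.6774], [0.2098, 0.6441, -0.7356]], 't': [-0.4996, 0.1733, 0.8919]}
top {'fx': 421.6823, 'fy': 421.6823, 'cx': 317.5282, 'cy': 200.4817, 'R': [[0.0104, -0.9999, -0.0074], [-0.9816, -0.0088, -0.1908], [0.1907, 0.0093, -0.9816]], 't': [-0.0116, 0.5261, 0.8897]}
wrist {'fx': 304.7543, 'fy': 304.7543, 'cx': 319.3572, 'cy': 198.8494, 'T_tool_cam': [[0.0015, -0.2615, 0.9652, -0.0716], [1.0, 0.0012, -0.0012, -0.0001], [-0.0008, 0.9652, 0.2615, -0.0666], [0.0, 0.0, 0.0, 1.0]]}
0.15 [0.17810137 0.62466828 0.30297444] [ 0.09716993  0.70040387 -0.09858314  0.70019554]
```

View pics/top0.png

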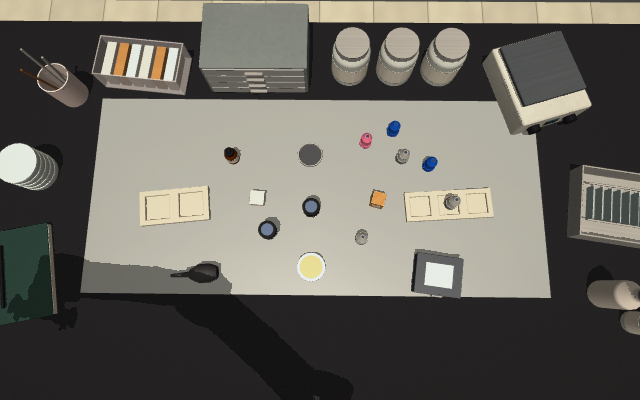

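View pics/side0.png

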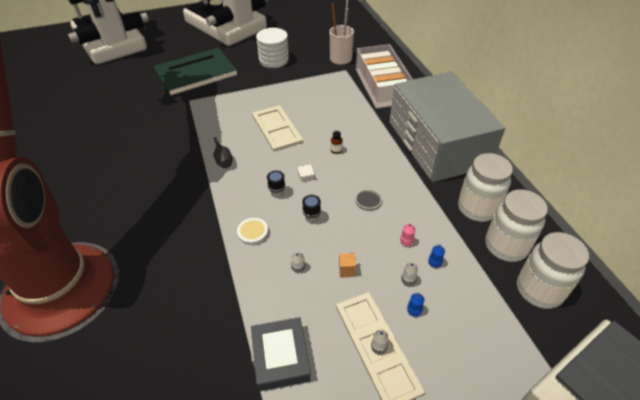

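View pics/wrist0.png

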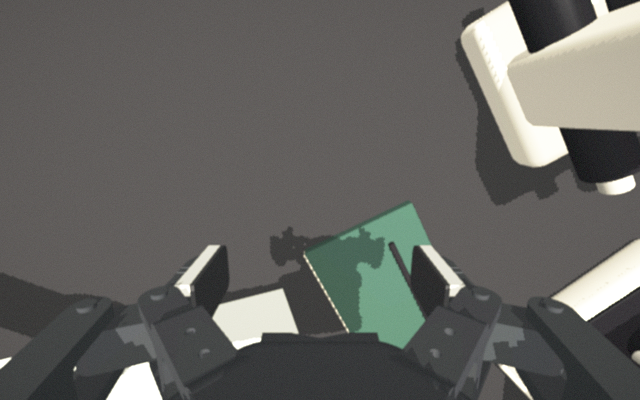

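Run:
```python
import cv2
a=cv2.imread("pics/top0.png"); 
cv2.imwrite("pics/top0L.png",cv2.resize(a[130:250,130:330],None,fx=4,fy=4,interpolation=cv2.INTER_CUBIC))
cv2.imwrite("pics/top0R.png",cv2.resize(a[110:250,340:500],None,fx=4,fy=4,interpolation=cv2.INTER_CUBIC))
a=cv2.imread("pics/side0.png"); 
cv2.imwrite("pics/side0a.png",cv2.resize(a[90:240,240:400],None,fx=4,fy=4,interpolation=cv2.INTER_CUBIC))
cv2.imwrite("pics/side0b.png",cv2.resize(a[230:380,280:450],None,fx=4,fy=4,interpolation=cv2.INTER_CUBIC))
```

```text
(no output)
```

View pics/top0L.png

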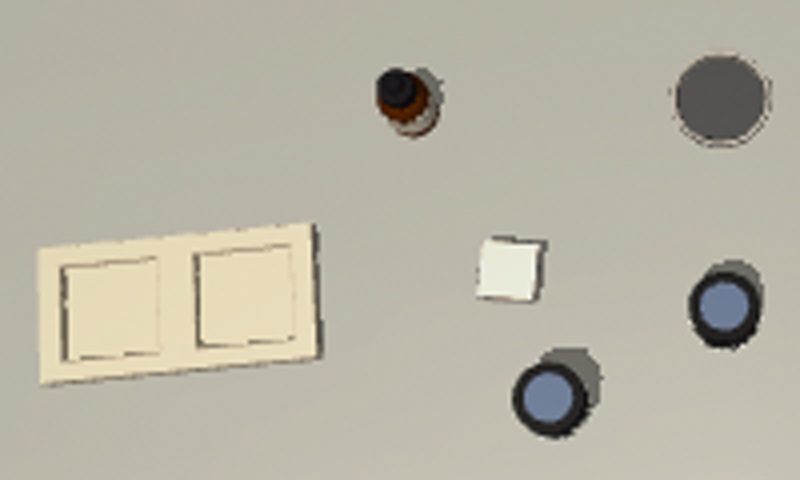

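View pics/top0R.png

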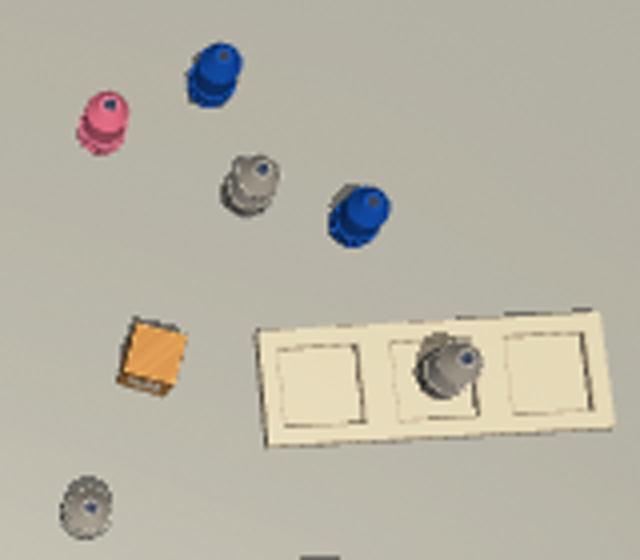

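View pics/side0a.png

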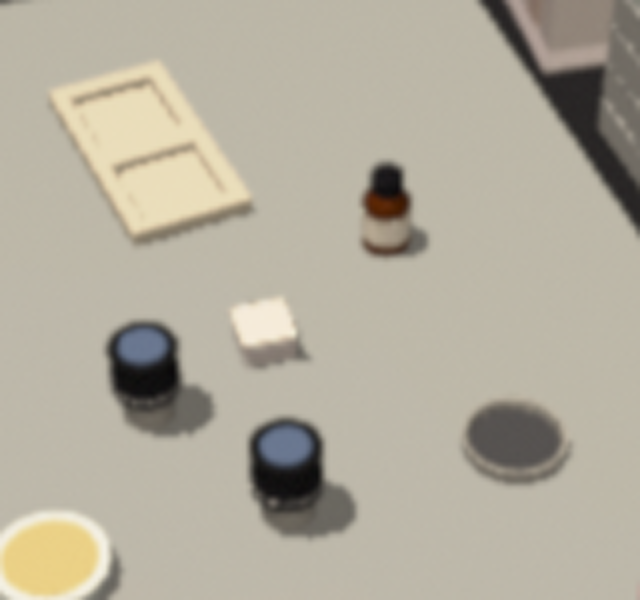

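View pics/side0b.png

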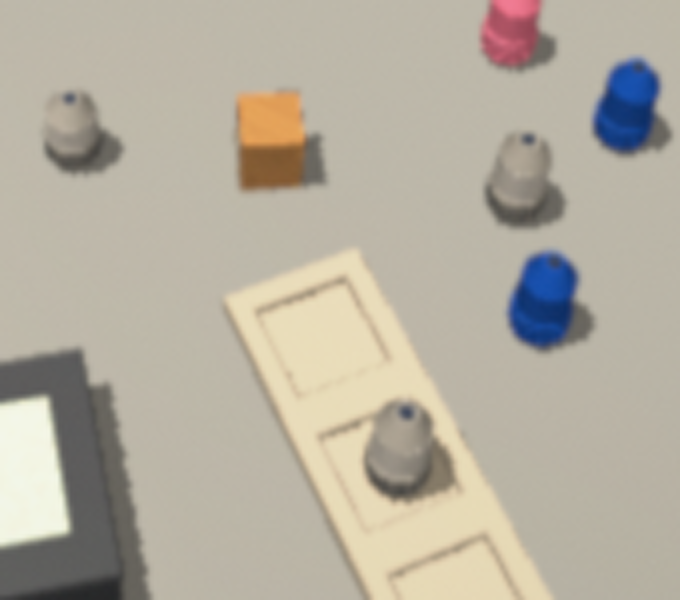

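```bash
cat > h.py <<'E'
import numpy as np, cv2
from station import arm, snapshot, camera_info
def ray(name,uv,z,T=None):
    c=camera_info(name)
    d=np.array([(uv[0]-c['cx'])/c['fx'],(uv[1]-c['cy'])/c['fy'],1.])
    if T is None:
        R=np.array(c['R']);t=np.array(c['t']); o=-R.T@t; d=R.T@d
    else:
        M=T@np.array(c['T_tool_cam']); o=M[:3,3]; d=M[:3,:3]@d
    return (o+d*(z-o[2])/d[2])[:2]
def crop(uv,off,f=4): return (np.array(uv)+.5)/f-.5+np.array(off)
E
python3 - <<'E'
from h import *
L=(130,130);R=(340,110);A=(240,90);B=(280,230)
for n,t,s,z in [("eye1",((725,305),L),((287,445),A),.054),("eye2",((549,397),L),((143,347),A),.054),
 ("bottle",((397,88),L),((387,170),A),.058),("dish",((720,99),L),((515,439),A),.008),
 ("long",((263,168),R),((528,138),B),.056),("short",((90,508),R),((69,98),B),.046),("stored",((468,358),R),((407,411),B),.061)]:
    print(n,ray("top",crop(*t),z).round(4),ray("side",crop(*s),z).round(4))
for off,ps in [(L,[(38,248),(313,225),(319,357),(42,383)]),(R,[(256,330),(600,311),(612,428),(268,446)])]:
    P=np.array([ray("top",crop(p,off),.011) for p in ps]); print(P.round(4).tolist(),P.mean(0), cv2.minAreaRect(P.astype(np.float32)))
for off,ps in [(A,[(50,97),(160,63),(250,202),(135,238)])]:
    P=np.array([ray("side",crop(p,off),.011) for p in ps]); print(P.round(4).tolist(),P.mean(0), cv2.minAreaRect(P.astype(np.float32)))
E
```

```text
eye1 [0.5132 0.0081] [0.5129 0.0102]
eye2 [0.461 0.104] [0.4605 0.1052]
bottle [0.6357 0.1955] [0.6371 0.1992]
dish [0.6462 0.0139] [0.6461 0.0132]
long [ 0.6396 -0.2043] [ 0.6388 -0.202 ]
short [ 0.4469 -0.1056] [ 0.4466 -0.1045]
stored [ 0.53   -0.3127] [ 0.5301 -0.3102]
[[0.5512, 0.412], [0.5665, 0.2515], [0.4883, 0.2433], [0.4717, 0.4024]] [0.51943339 0.32728209] ((0.5197864770889282, 0.327636182308197), (0.08010711520910263, 0.16126209497451782), 5.966555595397949)
[[0.5555, -0.2066], [0.5686, -0.4072], [0.4997, -0.4095], [0.4874, -0.2116]] [ 0.52779007 -0.30872756] ((0.5276634693145752, -0.30917638540267944), (0.0689697265625, 0.20103108882904053), 3.7382383346557617)
[[0.4708, 0.3989], [0.5504, 0.4112], [0.5655, 0.2517], [0.4884, 0.2424]] [0.51876843 0.32604772] ((0.5193899273872375, 0.3268044590950012), (0.08042225241661072, 0.16072678565979004), 6.425517559051514)
```

```bash
cat >> h.py <<'E'
from scipy.spatial.transform import Rotation as Ro
def quat(phi):
    c,s=np.cos(phi),np.sin(phi)
    return Ro.from_matrix(np.array([[0,0,-1],[c,s,0],[s,-c,0]]).T).as_quat()
def best(p,deg):
    """feasible orientation (phi or phi+180) nearest the present joints"""
    q=arm.read_joint_positions(); r=[]
    for d in (deg,deg+180):
        o=quat(np.radians(d)); j=arm.ik(p,o)
        if j is not None: r.append((np.abs(np.array(j)-q).max(),d,o,np.round(j,2)))
    return min(r,key=lambda a:a[0]) if r else None
PICK={ # xy, tip height at shut above foot, opening, phi
 'eye1':((.513,.009),.026,.70,6),'eye2':((.461,.1045),.026,.70,6),
 'bottle':((.636,.197),.013,.62,6),'long':((.639,-.203),.022,.56,-25),'short':((.4467,-.105),.020,.56,4)}
PLACE={'eye1':((.5235,.2882),.005,6),'eye2':((.5155,.3658),.005,6),'bottle':((.646,.0136),.003,6),
 'long':((.5319,-.375),.005,3.6),'short':((.5235,-.243),.005,3.6)}
HI=.22
E
python3 - <<'E'
from h import *
for n in PICK:
    a,b=PICK[n],PLACE[n]
    for xy,z,d in((a[0],a[1]+.073,a[3]),(a[0],HI,a[3]),(b[0],b[1]+a[1]+.073,b[2]),(b[0],HI,b[2])):
        r=best([*xy,z],d); print(n,np.round(z,3), r and (r[0].round(2),r[1],r[3]))
E
```

```text
eye1 0.099 (np.float64(1.15), 6, array([-0.17,  0.72,  0.17,  2.01, -0.28,  0.43,  0.31]))
eye1 0.22 (np.float64(1.02), 6, array([-0.3 ,  0.53,  0.36,  1.93, -0.27,  0.73,  0.32]))
eye1 0.104 (np.float64(0.65), 6, array([-0.67,  0.79,  0.21,  1.77, -0.26,  0.61, -0.2 ]))
eye1 0.22 (np.float64(0.61), 6, array([-0.71,  0.64,  0.28,  1.69, -0.22,  0.85, -0.23]))
eye2 0.099 (np.float64(0.94), 6, array([-0.38,  0.69,  0.17,  2.12, -0.31,  0.36,  0.14]))
eye2 0.22 (np.float64(0.82), 6, array([-0.5 ,  0.48,  0.33,  2.03, -0.24,  0.67,  0.09]))
eye2 0.104 (np.float64(0.56), 6, array([-0.76,  0.83,  0.18,  1.66, -0.21,  0.67, -0.36]))
eye2 0.22 (np.float64(0.52), 6, array([-0.8 ,  0.68,  0.26,  1.58, -0.21,  0.9 , -0.37]))
bottle 0.086 (np.float64(0.84), 6, array([-0.48,  0.9 ,  0.26,  1.56, -0.31,  0.72,  0.03]))
bottle 0.22 (np.float64(0.81), 6, array([-0.51,  0.74,  0.33,  1.48, -0.27,  0.97, -0.01]))
bottle 0.089 (np.float64(1.12), 6, array([-0.2 ,  0.87,  0.26,  1.62, -0.31,  0.68,  0.32]))
bottle 0.22 (np.float64(1.05), 6, array([-0.26,  0.72,  0.37,  1.54, -0.3 ,  0.94,  0.3 ]))
long 0.095 (np.float64(1.4), -25, array([ 0.08,  0.91,  0.36,  1.55, -0.42,  0.76,  0.18]))
long 0.22 (np.float64(1.25), -25, array([-0.06,  0.81,  0.65,  1.47, -0.53,  1.05,  0.27]))
long 0.1 (np.float64(1.57), 183.6, array([ 0.04,  1.15,  1.13,  1.62, -1.14,  1.15, -1.61]))
long 0.22 (np.float64(1.57), 3.6, array([ 0.25,  0.77,  0.61,  1.53, -0.5 ,  1.  ,  1.06]))
short 0.093 (np.float64(1.46), 4, array([ 0.14,  0.69,  0.06,  2.16, -0.12,  0.3 ,  0.37]))
short 0.22 (np.float64(1.02), 4, array([-0.3 ,  0.53,  0.7 ,  2.07, -0.52,  0.72,  0.81]))
short 0.098 (np.float64(1.58), 3.6, array([ 0.26,  0.78,  0.22,  1.83, -0.29,  0.56,  0.73]))
short 0.22 (np.float64(1.3), 3.6, array([-0.02,  0.69,  0.69,  1.75, -0.54,  0.9 ,  0.97]))
```

```bash
cat >> h.py <<'E'
def pose():
    T=np.eye(4);T[:3,3]=arm.read_tool_pos();T[:3,:3]=Ro.from_quat(arm.read_eef_rot()).as_matrix();return T
def proj(P,T):
    c=camera_info("wrist");M=np.linalg.inv(T@np.array(c['T_tool_cam']));p=M[:3,:3]@np.array(P)+M[:3,3]
    return (c['fx']*p[0]/p[2]+c['cx'],c['fy']*p[1]/p[2]+c['cy'])
def hover(xy,deg,z=HI):
    p=[*xy,z]; arm.movep(p,best(p,deg)[2])
def wshot(fn,marks=()):
    T=pose(); im=snapshot("wrist").copy()
    for m in marks:
        u=proj(m,T); cv2.drawMarker(im,tuple(int(round(v)) for v in u),(0,0,255),cv2.MARKER_CROSS,12,1)
    cv2.imwrite(fn,im)
E
python3 - <<'E'
from h import *
n='eye1'; xy,tip,op,d=PICK[n]
arm.move_gripper(op,30)
hover(xy,d); print(arm.read_time(),arm.read_tool_pos(),arm.read_opening())
wshot("pics/w1.png",[(*xy,.054)])
E
```

```text
3.0333 [0.51322123 0.01031561 0.21997233] 0.6987750892381871
```

View pics/w1.png

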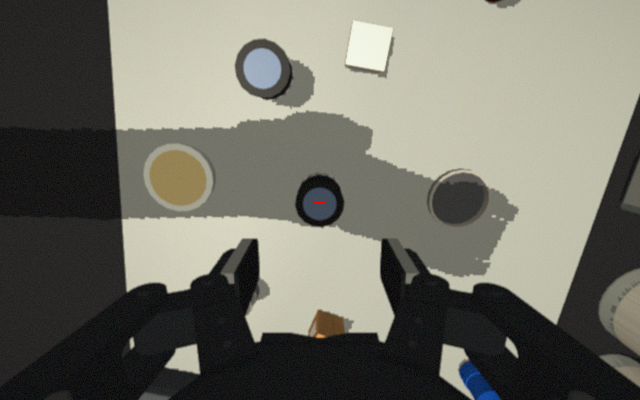

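```bash
cat >> h.py <<'E'
def pick(n):
    xy,tip,op,d=PICK[n]
    arm.line_to([*xy,tip+.073],.12); print('at',arm.read_tool_pos().round(4),arm.read_ft_force().round(1))
    arm.move_gripper(0.0,30); o=arm.read_opening(); print('grip mm',85*o, arm.read_ft_force().round(1))
def place(n):
    xy,z,d=PLACE[n]; tip=PICK[n][1]; h=tip+.073+z
    arm.line_to([*xy,h+.025],.15); arm.line_to([*xy,h+.001],.04); print('at',arm.read_tool_pos().round(4),arm.read_ft_force().round(1),arm.read_time())
E
python3 - <<'E'
from h import *
n='eye1'; pick(n)
arm.line_to([*PICK[n][0],HI],.2); print(85*arm.read_opening(),arm.read_ft_force(),arm.read_time())
cv2.imwrite("pics/w2.png",snapshot("wrist")); cv2.imwrite("pics/s2.png",cv2.resize(snapshot("side")[80:260,160:400],None,fx=3,fy=3))
E
```

```text
at [0.5134 0.009  0.0996] [-0.2 -0.6 -0.1]
grip mm 38.034997417658914 [-1.4  0.1  6.5]
38.26775271784518 [-0.84383329  0.54391584 -1.77885152] 5.3167
```

View pics/w2.png

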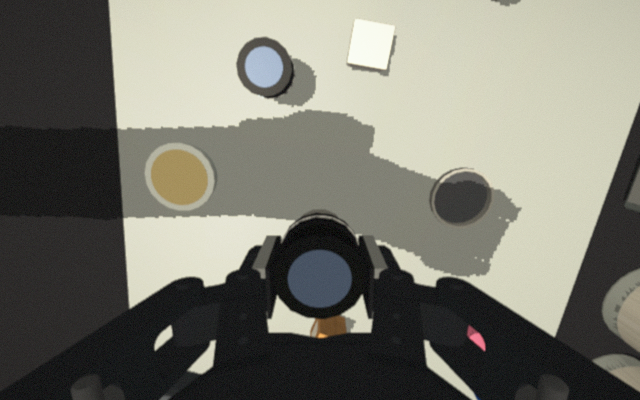

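View pics/s2.png

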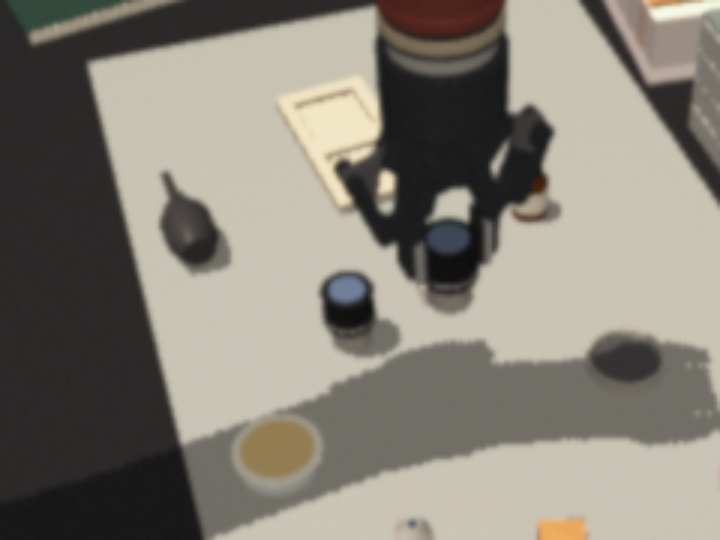

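Run:
```python
from h import *
n='eye1'; hover(PLACE[n][0],PLACE[n][2]); place(n)
arm.move_gripper(PICK[n][2]); arm.line_to([*PLACE[n][0],HI],.2); print(arm.read_time())
c=PLACE['eye1'][0];e=PLACE['eye2'][0]
wshot("pics/w3.png",[(*c,.059),(*e,.005)])
hover(PICK['eye2'][0],PICK['eye2'][3]); wshot("pics/w4.png",[(*PICK['eye2'][0],.054)]);print(arm.read_time())
```

```text
at [0.523  0.2881 0.105 ] [-2.1 -0.5  3. ] 8.0083
9.075
9.975
```

View pics/w3.png

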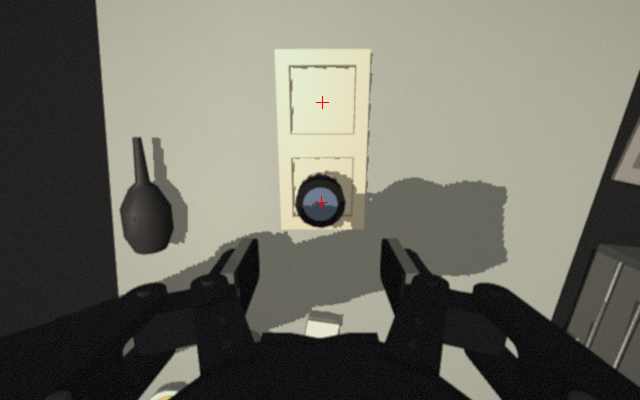

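View pics/w4.png

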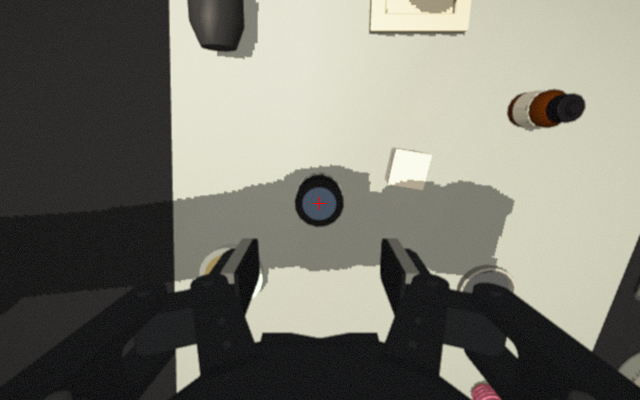

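Run:
```python
from h import *
n='eye2'; pick(n); arm.line_to([*PICK[n][0],HI],.2); print(85*arm.read_opening())
hover(PLACE[n][0],PLACE[n][2]); place(n)
arm.move_gripper(PICK[n][2]); arm.line_to([*PLACE[n][0],HI],.2)
wshot("pics/w5.png",[(*PLACE[n][0],.059)])
n='bottle'; hover(PICK[n][0],PICK[n][3]); arm.move_gripper(PICK[n][2]); wshot("pics/w6.png",[(*PICK[n][0],.06)]);print(arm.read_time())
```

```text
at [0.4614 0.1046 0.0995] [-0.1  0.7  0.6]
grip mm 37.728400390262614 [ 0.5 -0.8  5.9]
38.148860019758814
at [0.515  0.3656 0.1049] [-1.7 -0.6  2.8] 14.7583
17.0083
```

View pics/w5.png

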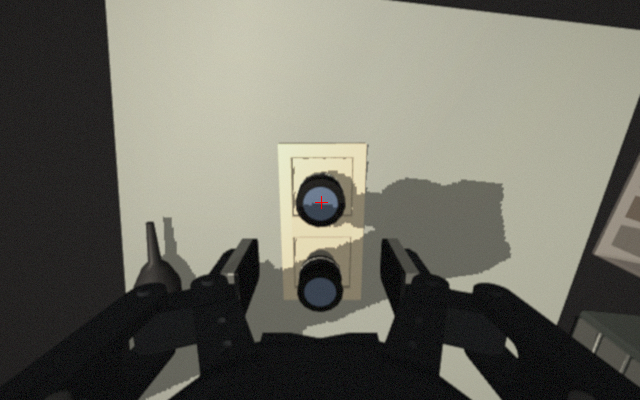

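View pics/w6.png

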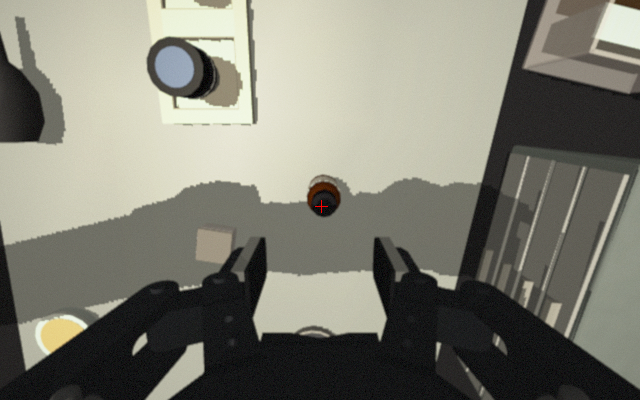

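Run:
```python
from h import *
n='bottle'; pick(n); arm.line_to([*PICK[n][0],HI],.2); print(85*arm.read_opening())
hover(PLACE[n][0],PLACE[n][2]); place(n)
arm.move_gripper(PICK[n][2]); arm.line_to([*PLACE[n][0],HI],.2)
wshot("pics/w7.png",[(*PLACE[n][0],.063)])
n='long'; hover(PICK[n][0],PICK[n][3]); arm.move_gripper(PICK[n][2]); wshot("pics/w8.png",[(*PICK[n][0],.056)]);print(arm.read_time())
```

```text
at [0.6366 0.1971 0.087 ] [ 0.8 -0.5  0.3]
grip mm 28.342584029523028 [-0.2  0.7  4.7]
28.65884587074601
at [0.6455 0.0137 0.0901] [-2.4  0.2  3.9] 21.7917
24.15
```

View pics/w7.png

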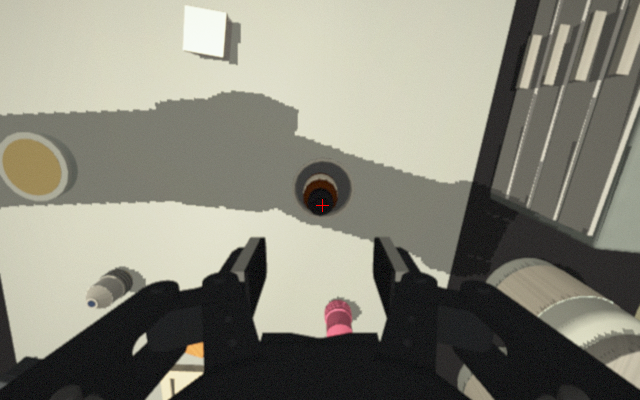

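View pics/w8.png

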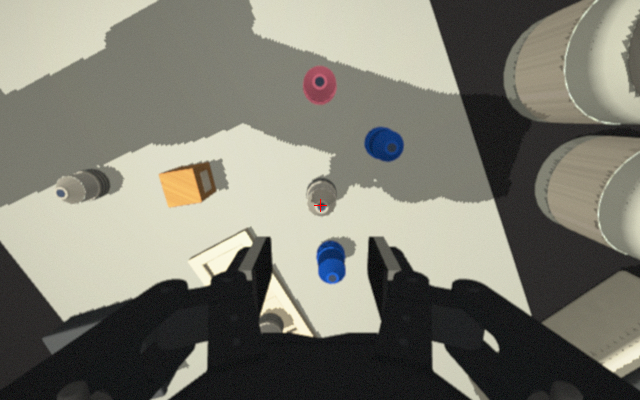

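Run:
```python
from h import *
n='long'; pick(n); arm.line_to([*PICK[n][0],HI],.15); print(85*arm.read_opening(),arm.read_time())
cv2.imwrite("pics/w9.png",snapshot("wrist")); cv2.imwrite("pics/s9.png",cv2.resize(snapshot("side")[180:400,320:560],None,fx=3,fy=2.7))
```

```text
at [ 0.6396 -0.2034  0.096 ] [-0.7 -0.4  0.6]
grip mm 23.600291710838178 [-0.6 -0.7  3.3]
23.78924021086075 26.65
```

View pics/w9.png

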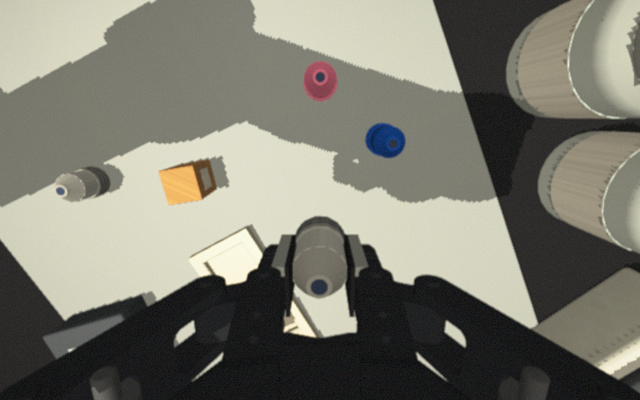

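View pics/s9.png

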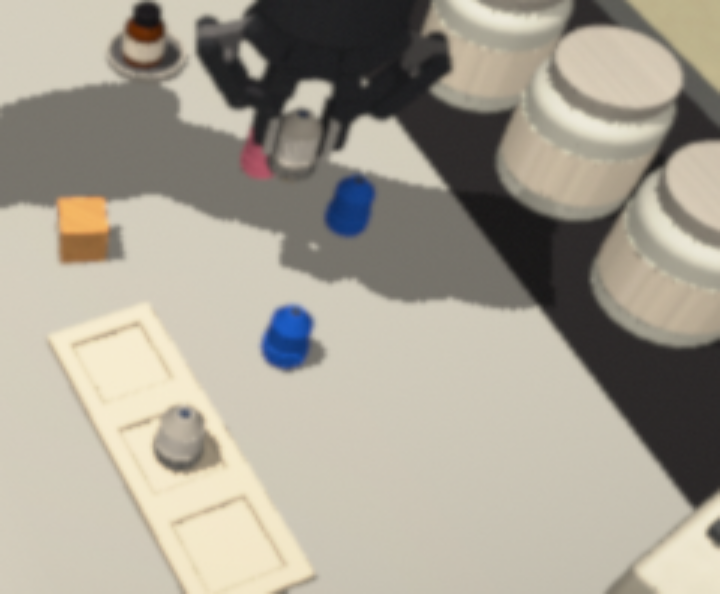

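Run:
```python
from h import *
n='long'; hover(PLACE[n][0],PLACE[n][2]); print(arm.read_joint_positions().round(2)); place(n)
arm.move_gripper(PICK[n][2]); arm.line_to([*PLACE[n][0],HI],.2)
wshot("pics/w10.png",[(*PLACE[n][0],.061)])
n='short'; hover(PICK[n][0],PICK[n][3]); wshot("pics/w11.png",[(*PICK[n][0],.046)]);print(arm.read_time())
```

```text
[ 0.38  0.72  0.35  1.53 -0.28  0.94  0.88]
at [ 0.5315 -0.3747  0.101 ] [-1.1  1.   1.8] 29.1083
31.4
```

View pics/w10.png

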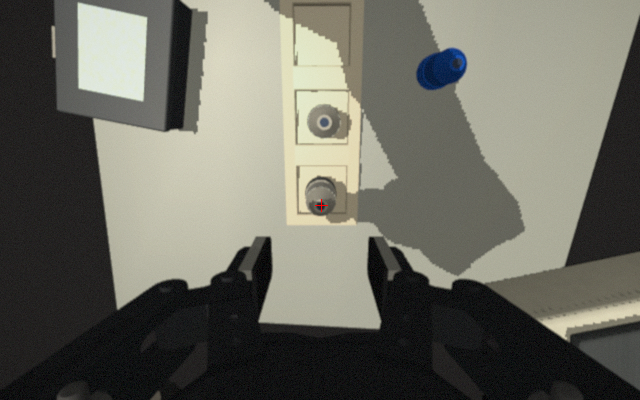

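View pics/w11.png

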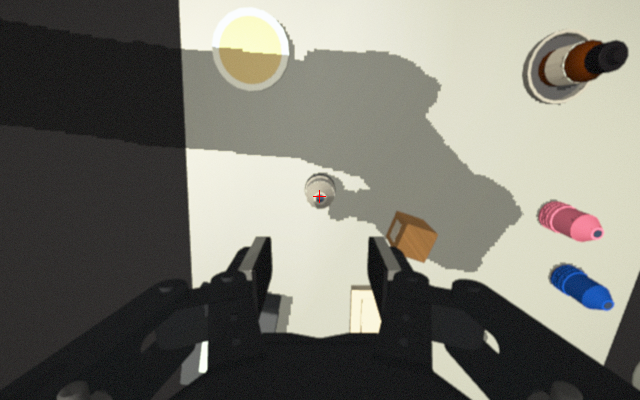

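Run:
```python
from h import *
n='short'; pick(n); arm.line_to([*PICK[n][0],HI],.15); print(85*arm.read_opening(),arm.read_time())
if arm.read_opening()*85>21:
    hover(PLACE[n][0],PLACE[n][2]); cv2.imwrite("pics/w12.png",snapshot("wrist"))
```

```text
at [ 0.4471 -0.1052  0.0935] [ 0.1 -0.4 -0.7]
grip mm 23.36498952538143 [-0.2  0.5  4.7]
23.497344695125214 33.9333
```

View pics/w12.png

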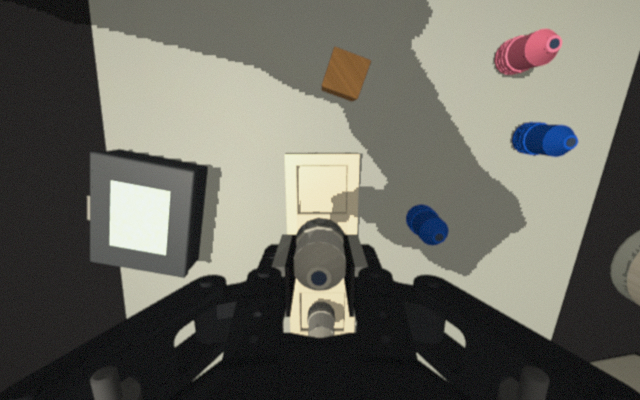

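Run:
```python
from h import *
n='short'; place(n)
arm.move_gripper(PICK[n][2]); arm.line_to([*PLACE[n][0],HI],.2)
wshot("pics/w13.png",[(*PLACE[n][0],.051)])
hover((.5,.16),6,.3); cv2.imwrite("pics/s14.png",cv2.resize(snapshot("side")[230:400,240:480],None,fx=3,fy=3));t=snapshot("top"); cv2.imwrite("pics/t14.png",cv2.resize(t[120:250,400:500],None,fx=4,fy=4,interpolation=cv2.INTER_CUBIC))
hover((.45,-.2),6,.3); t=snapshot("top"); cv2.imwrite("pics/t15.png",cv2.resize(t[130:250,130:330],None,fx=4,fy=4,interpolation=cv2.INTER_CUBIC)); cv2.imwrite("pics/s15.png",cv2.resize(snapshot("side")[90:240,230:400],None,fx=4,fy=4));print(arm.read_time())
```

```text
at [ 0.5231 -0.2428  0.0988] [-1.6  0.4  0.9] 36.2083
40.4583
```

View pics/w13.png

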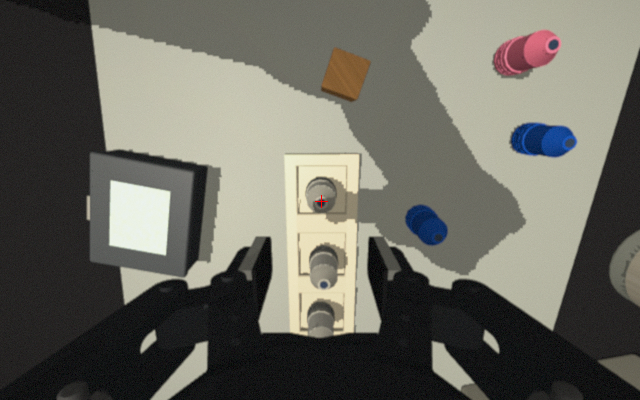

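View pics/s14.png

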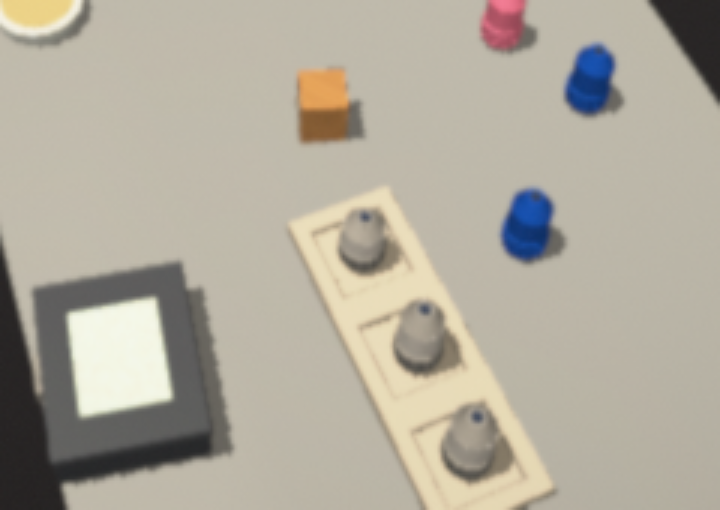

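View pics/t14.png

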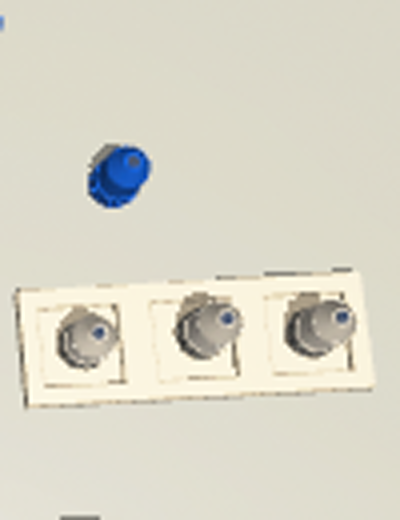

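View pics/t15.png

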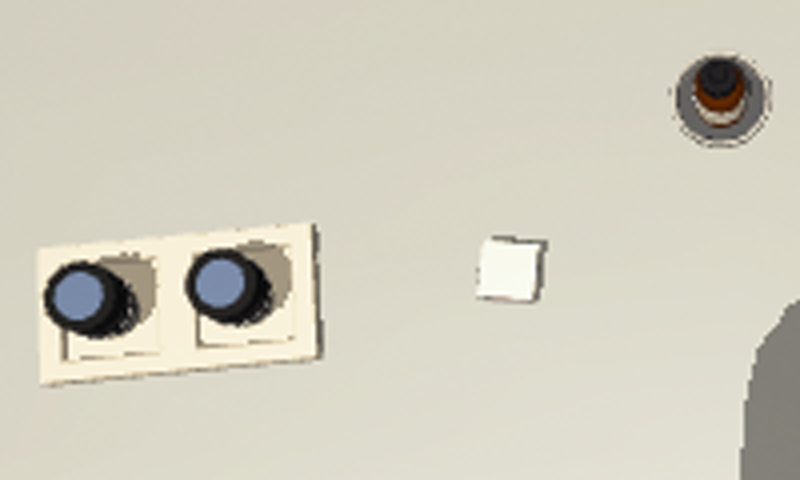

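View pics/s15.png

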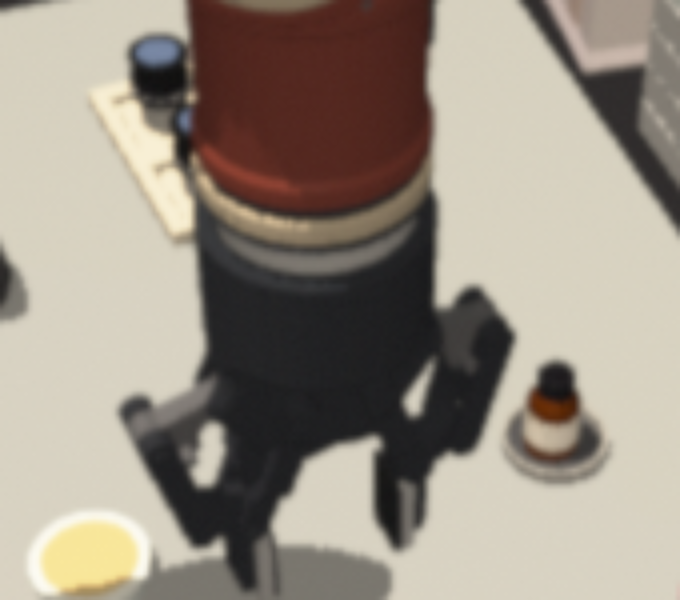

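Run:
```python
from h import *
L=(130,130);Q=(400,120)
def loc(P,c,a):
    a=np.radians(a); R=np.array([[np.cos(a),-np.sin(a)],[np.sin(a),np.cos(a)]]); return ((R.T@(P-np.array(c)))*1000).round(1)
for p in((79,295),(219,285)): print('eye',loc(ray("top",crop(p,L),.059),(.5195,.327),6))
print('bottle',loc(ray("top",crop((718,75),L),.062),(.646,.0136),0))
for p,z in(((98,333),.051),((228,318),.061),((342,317),.061)): print('obj',loc(ray("top",crop(p,Q),z),(.5277,-.309),3.6))
from station import ticket
print(arm.read_ft_force().round(1)); ticket.finish_job()
```

```text
eye [-0.8 38.8]
eye [ -2.6 -38.7]
bottle [-2.4 -0. ]
obj [-0.8 65.7]
obj [ 2.  -3.8]
obj [ -0.8 -66.3]
[-0.2 -0.  -0. ]
the job is handed in; nothing more can be done
```

All five parts are in their places and the job is handed in, at about 40 s of the 112 s allowed. The two eyepieces are in the two-bay tray. The short and long objectives are in the end bays, and the oil bottle is in the steel dish.

- **Position:** in the last top-camera measurements, all five parts were within about 3 mm of their bay or dish centre, against limits of 14 to 14.5 mm. The stored objective measured 2 to 4 mm off its bay centre, the same place as at the start within measuring error.
- **Standing upright:** everything looked upright in the last pictures; I did not measure tilt or height. In the last side view the arm hid most of the second eyepiece, but the top and wrist views show it standing in its bay.
- **Petri dish and arm:** the petri dish showed no movement in the pictures, though I did not measure it. The gripper was clear of everything, with near-zero force, when I handed in.

No check failed, and the camera views agreed to about 2 mm (4 mm for the bottle before it was picked up).

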